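# Turn the caddy board over and load it

### The arm

A 7-joint arm with a two-finger parallel gripper is mounted at the origin on a cart in front of the work surface, level with it; the furniture and walls round the work are solid. World frame = base frame: x ahead of the robot, y to its left, z up, the work surface at z = 0. Lengths are in m, angles in rad, forces in N, time in s.
With the tool pointing down it reaches from about 0.35 to 0.9 m from the base axis. Payload 8.1 kg.
Tool frame: the origin (TCP) lies at the very end of the fingers, on their centre line; the grasp point (between the pads) lies 19 mm behind it (arm.tcp_to_grasp is the z of the grasp point in the tool frame, in m); z points along the fingers, y is the line along which they close (so a half turn about z gives the same grasp; the last joint's range is limited). The gripper opens to 92 mm and grips with 3 to 60 N. Pads are 19 mm wide; open, the fingers measure 130 mm over their backs; the gripper's body (75 mm by 190 mm) begins 47 mm behind the grasp point.
Start: joints at [-1.418, 0.434, 0.025, 1.573, -0.012, 1.134, -0.075], TCP at [0.158, 0.605, 0.227] pointing down, gripper open.
Joint ranges: [-2.62, 2.62], [-0.44, 2.09], [-1.27, 1.32], [0.08, 2.57], [-1.32, 4.46], [0.12, 2], [-2.74, 2.74]. Speed limits (rad/s): [2.22, 2.22, 3.01, 3.01, 3.14, 3.14, 3.14].

### API

Orientations are given as a rotation vector (axis times angle).
In Python, from cell import readout, vision, sign_off, arm gives the robot as it stands. The module is installed in compiled form; this text tells all that it offers.
- The arm moves only by the shell command python3 -m creep 'ROWS' [FORCE]. ROWS is JSON, a list of rows, each a list of 5 numbers: the shift along the tool's x, y, z in units of 4 cm (1.0 is 4 cm), then the turn about the tool's z in units of 4 degrees (1.0 is 4 degrees), then the opening, from 0 (shut) to 1 (fully open). A call has 1 to 12 rows; each row shifts and turns the commanded pose from where the row before left it, along the tool's axes as they then stand; what a row does not reach is not made up. A row lasts 1/8 s, in which the tool goes at most 62.5 mm and 10.7 degrees, less where a joint would pass 70% of its speed; a pose out of reach is approached as far as the arm can. A call with a number of a shift or a turn outside -1 to 1 is refused whole. A call with a gripper value outside its range is refused whole. The fingers move at their own pace and stop on an object; FORCE is the grip in N (left out, the last holds). Time passes only in rows, so rows that do not move let the fingers close. It gives the time, the measured TCP pose, the force, the opening and the grip force at its end, in the units of the state.
- readout.observe(): the state, without advancing time (a new reading comes with each control period).
- vision.get_image(name): name is "side" or "top"; returns a dict with "pixels" (384x512x3 uint8, blue, green, red), "z_map" (384x512 float32, m along the optical axis (not along the pixel's ray), 0 where there is no reading), "camera_matrix" (3x3 intrinsics, pixels), "position" and "rotation" of the camera in the world. Camera axes: x right, y up, looking along -z (the intrinsics and any distortion apply to the point x, -y, -z); pixel columns grow to the right and rows downward; lengths in m; the calibration is good to about 2 mm. A picture is of the moment at which its call begins.
- sign_off(): hands the job in; it is judged then, once.
The state is a dict: "clock": time; "joints": joint angles; "dq": joint speeds; "joint_efforts": joint torques, N m; "position": TCP position; "ee_rot": TCP orientation; "force": force on the tool from outside, world axes, zero at the start; "ft_torque": the same for the moment, N m; "width": opening from 0.0 (shut) to 1.0 (fully open); "gripper_force": force on a finger pad.
Only numpy, scipy, OpenCV 4.12 (cv2) and the standard library are available. Lean on these libraries where they do the work, as an engineer would, in place of code of your own. Each camera call takes 0.05 s, during which the arm holds its last target. There are 200 camera calls.

### The job

The wooden caddy board lies pocket side down on the little riser bench: turn it over so that it lies flat on the riser with its pockets up, lowering it gently instead of letting it fall over. Then fill the pockets in their numbered order: first stand the square spice jar in the square pocket marked with one dot, then stand the pepper mill in the round pocket marked with two dots. Leave the bowl, the cup, the label roll and the ramekin where they are.

Things in the scene. Friction and masses are not known exactly. Their poses are not given: they have to be found in the camera images.
- riser: light-wood riser bench, fixed; top 190 (x) x 180 (y) mm, 14 mm thick, upper surface 60 mm above the worktop, open below but for two 16 mm leg panels 58 mm either side of its middle in y. Origin at worktop height under the middle of its top; z up, x away from the robot, y to its left (turned by the riser's yaw)
- board: loose wooden board 170 (x) x 120 (y) x 24 mm, 0.35 kg, plain face up at first, its +y side sticking out 38 to 52 mm past the riser's +y edge, free beneath. Origin: centre of the pocket face; z points from it out of the plain face (z down = pockets up). Pockets 14 mm deep, 40 mm from the middle, square at -x, round at +x. Tipped over its -y edge it lands on the riser again, 144 mm on to -y
- pocket1 (a point): centre of the floor of pocket one on the board (square, 54 mm wide with its sides along the board's edges, one dot; at x -40 mm, z +14 mm in the board's frame), which takes the spice jar; axes as the board's
- pocket2 (a point): centre of the floor of pocket two on the board (round, 58 mm across, two dots; at x +40 mm, z +14 mm in the board's frame), which takes the pepper mill; axes as the board's
- spice_jar: loose square clear spice jar with a black lid standing on the worktop, 46 x 46 x 97 mm, about 0.17 kg; origin at the centre of its underside, z up, x and y along its flat sides
- mill: loose turned wooden pepper mill on the worktop, foot 50 mm across, 148 mm high, about 0.21 kg; its head (87 to 137 mm up, 45 mm across) does not turn and can be gripped 105 mm up. Origin at the centre of its underside, z up. Jar and mill stand at the right, either one the nearer
- pinch_bowl: bystander: small white bowl, 68 mm across, 28 mm high, origin at the centre of its underside
- steel_cup: bystander: steel measuring cup with a flat handle, 79 x 160 x 37 mm, origin at the middle of its underside
- tape_roll: bystander: roll of kraft labels, 62 mm across, 24 mm high, origin at the centre of its underside
- white_ramekin: bystander: white ramekin, 103 mm across, 52 mm high, origin at the centre of its underside
Mind the look-alikes: they are no part of the job. Leave any green or red look-alike of the spice_jar alone.

How it is judged:
On the way, in this order (a step that is already met when the one before it is completed fails the run):
1. the board lies flat on the riser with its pockets up (angle between board's own z axis and vertical above 3.09 rad and z of board in the frame of riser between 0.08 and 0.088 m), for 0.2 s.
2. the spice jar stands in pocket one (all of step 1 and horizontal distance between spice_jar and pocket1 below 0.008 m and z of spice_jar in the frame of board above 0.0105 m and angle between spice_jar's own z axis and vertical below 0.08 rad), for 0.2 s.
3. the pepper mill stands in pocket two (all of step 1 and horizontal distance between mill and pocket2 below 0.008 m and z of mill in the frame of board above 0.0105 m and angle between mill's own z axis and vertical below 0.08 rad), for 0.2 s.
At the end, for the whole second after the job is handed in: board flat on the riser (3 deg, upper face 80 to 88 mm above the worktop), pockets up; jar upright in the square one-dot pocket, mill in the round two-dot pocket, each over 10.5 mm down, within 8 mm of the centre and 4.5 deg of upright; all at rest (all of step 3 and horizontal distance between spice_jar and pocket1 below 0.008 m and z of spice_jar in the frame of board above 0.0105 m and angle between spice_jar's own z axis and vertical below 0.08 rad and linear speed of each of board, spice_jar, mill below 0.02 m/s); the robot touches nothing.
It fails at once if the board is let fall over (it turns faster than 8 rad/s) (angular speed of board above 8 rad/s).
It fails at once if the board falls off the riser (height (world z) of board below 0.035 m).
It fails at once if the spice jar or the pepper mill is knocked over (angle between any of spice_jar, mill's own z axis and vertical above 0.8 rad).
It fails at once if the bowl, cup, label roll or ramekin is pushed away by more than 3 cm (distance of any of pinch_bowl, steel_cup, tape_roll, white_ramekin from where it was at the start of the episode above 0.03 m).
It also fails if it takes over 72 s, if anything falls off the work surface, if the arm or the gripper's body presses on something with over 40 N, if the wrist force passes 120 N, or if a joint passes its speed limit or range.

## Working session

There is one attempt and no reset: what is moved stays moved. The work goes in short steps, Python scripts to look and compute and a shell command to move; the robot and the scene stay as the last step left them, time stands still between calls to the robot, and variables do not carry over. Pictures are saved under pics/ and viewed, at most 10 in all, crops included, and the job is handed in when it is done.

```bash
mkdir -p pics; cat > h.py <<'E'
import numpy as np, cv2
from cell import readout, vision, sign_off, arm
from scipy.spatial.transform import Rotation as R
def get(n):
    d=vision.get_image(n); d['R']=np.array(d['rotation']); 
    if d['R'].shape!=(3,3): d['R']=R.from_rotvec(d['R']).as_matrix()
    d['K']=np.array(d['camera_matrix']); d['p']=np.array(d['position']); return d
def cloud(d):
    z=d['z_map']; v,u=np.mgrid[:z.shape[0],:z.shape[1]]; K=d['K']
    c=np.stack([(u-K[0,2])/K[0,0]*z,-(v-K[1,2])/K[1,1]*z,-z],-1)
    P=c@d['R'].T+d['p']; P[z==0]=np.nan; return P
def ray(d,uv,h):
    K=d['K']; u,v=uv; r=d['R']@np.array([(u-K[0,2])/K[0,0],-(v-K[1,2])/K[1,1],-1]); return d['p']+r*(h-d['p'][2])/r[2]
def proj(d,P):
    c=d['R'].T@(np.array(P)-d['p']); K=d['K']; return K[0,0]*c[0]/-c[2]+K[0,2],K[1,1]*-c[1]/-c[2]+K[1,2]
E
python3 - <<'E'
from h import *
a=get('top');b=get('side')
print({k:v for k,v in a.items() if k not in('pixels','z_map','R','K','p')},b['p'],b['K'],b['R'])
cv2.imwrite('pics/a.png',a['pixels']);cv2.imwrite('pics/b.png',b['pixels'])
s=readout.observe();print(s['position'],s['ee_rot'],s['force'],s['clock'])
E
```

```text
{'camera_matrix': array([[361.16939996,   0.        , 252.68788284],
       [  0.        , 361.16939996, 187.55308439],
       [  0.        ,   0.        ,   1.        ]]), 'position': array([0.34534428, 0.11058695, 1.1628276 ]), 'rotation': array([ 0.09731065, -0.07883959, -1.57117996])} [-0.67065231 -0.56617299  0.8609118 ] [[498.9118765    0.         262.61317184]
 [  0.         498.9118765  184.76392688]
 [  0.           0.           1.        ]] [[ 0.49773856  0.44794412 -0.7426994 ]
 [-0.86725468  0.24597659 -0.4328566 ]
 [-0.0112089   0.85955895  0.51091367]]
[0.15810131 0.60419706 0.22601826] [-4.00799712e-01 -3.11589267e+00  2.22799072e-03] [-0.83896919 -0.1398383  -0.17069547] 0.1
```

View pics/a.png

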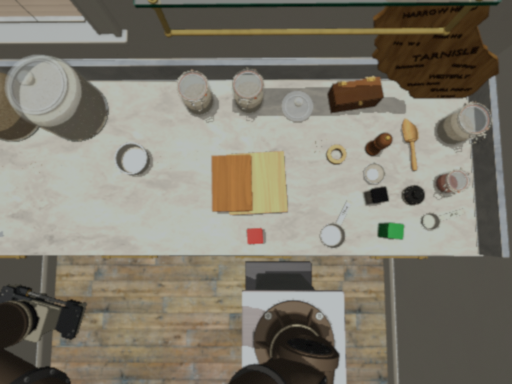

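View pics/b.png

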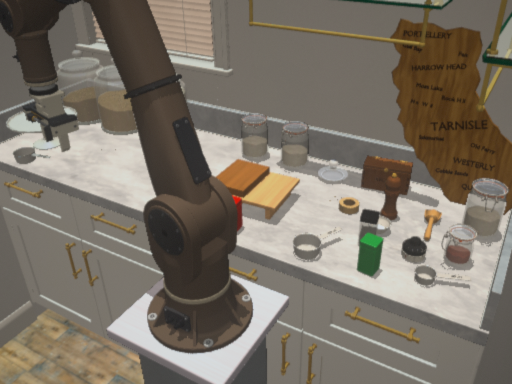

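Top view: the brown board is at (232,183) and the yellow riser at (268,183). The mill is at (380,143), the bowl at (374,174), the tape roll at (337,154), the cup at (332,236) and the ramekin at (134,159).

Jar candidates:
- black-lidded clear jar at (377,196)
- green block at (391,231)
- red block at (255,236)
- black knob or pot at (413,195)
- lidded glass jar at (451,182)

By the description I choose (377,196). I'll check it in one close crop while I measure.

```bash
python3 - <<'E'
from h import *
a=get('top');b=get('side');P=cloud(a)
hsv=cv2.cvtColor(a['pixels'],cv2.COLOR_BGR2HSV)
def rect(m,h,name):
    n,l,s,c=cv2.connectedComponentsWithStats(m.astype('uint8'));i=1+np.argmax(s[1:,4])
    v,u=np.nonzero(l==i); W=np.array([ray(a,(x,y),h)[:2] for x,y in zip(u,v)],np.float32)
    r=cv2.minAreaRect(W*1000);print(name,r,s[i,4]);print(np.round(cv2.boxPoints(r)))
z=P[...,2]; v,u=np.mgrid[:384,:512]; win=(u>200)&(u<300)&(v>140)&(v<225)
print('hsv board',hsv[183,232],'riser',hsv[183,272],z[183,232],z[183,272])
rect(win&(z>.073)&(z<.1),.084,'board'); rect(win&(z>.05)&(z<.073),.06,'riser')
w2=(u>360)&(u<400)&(v>125)&(v<160)&(z>.12); print('mill',np.nanmean(P[w2],0),z[w2].max(),w2.sum())
w3=(u>362)&(u<392)&(v>182)&(v<208)&(z>.08); print('jar',z[w3].max(),w3.sum()); rect(w3,.097,'jar')
rect((u>362)&(u<394)&(v>182)&(v<208)&(hsv[...,2]<60),.097,'jar-dark')
for n,(x,y,h) in dict(bowl=(374,174,.02),roll=(337,154,.024),cup=(332,236,.037),green=(391,231,.1),knob=(413,195,.03)).items(): print(n,ray(a,(x,y),h)[:2])
A=cv2.resize(a['pixels'][125:245,315:435],(480,480),interpolation=cv2.INTER_CUBIC)
B=cv2.resize(b['pixels'][165:285,280:400],(320,320),interpolation=cv2.INTER_CUBIC);B=np.vstack([B,np.zeros((160,320,3),np.uint8)])
cv2.imwrite('pics/c.png',np.hstack([A,B]))
E
```

```text
hsv board [ 15 156 172] riser [ 27  82 183] 0.08308819220134112 0.05944586857077239
board ((483.022216796875, 188.80712890625), (170.5672149658203, 120.04647064208984), 1.6123902797698975) 2229
[[396. 246.]
 [399. 126.]
 [570. 131.]
 [567. 251.]]
riser ((486.0660400390625, 112.02177429199219), (189.77114868164062, 178.304443359375), 3.1989641189575195) 2223
[[386. 196.]
 [396.  18.]
 [586.  28.]
 [576. 206.]]
mill [ 0.60114859 -0.25984712  0.13249766] 0.1490720654255906 175
jar 0.10269197309730482 271
jar ((443.57928466796875, -248.81341552734375), (46.39495849609375, 51.1706428527832), 8.817975997924805) 271
[[ 417. -227.]
 [ 425. -278.]
 [ 470. -271.]
 [ 463. -220.]]
jar-dark ((441.25616455078125, -240.2789764404297), (40.9417724609375, 63.30020523071289), 11.176568984985352) 278
[[ 415. -213.]
 [ 427. -275.]
 [ 467. -267.]
 [ 455. -205.]]
bowl [ 0.51636815 -0.26255133]
roll [ 0.58078708 -0.14590972]
cup [ 0.32114095 -0.12052236]
green [ 0.33669357 -0.27915766]
knob [ 0.4479919  -0.37839061]
```

View pics/c.png

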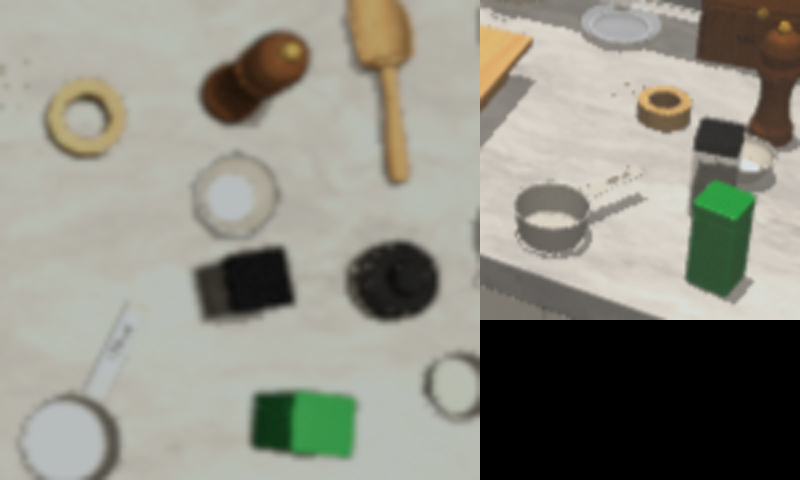

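The crop confirms it: a clear square jar with a black lid at about (379,195). The green jar is a look-alike.

The tool can only yaw, so this is the plan for the board:
- Press the overhang down so the board pivots about the riser's +y edge and stands on the worktop, leaning on the riser.
- Grip its upper edge and lift it vertical onto the riser.
- Lower it towards +y, pockets up.

```bash
cat >> h.py <<'E'
def plan(x,y,z,yaw,step=.9,g=1,from_=None):
    """yaw = world angle (deg) of tool y; prints rows"""
    s=readout.observe(); p=np.array(s['position']); M=R.from_rotvec(s['ee_rot']).as_matrix()
    cur=np.degrees(np.arctan2(M[1,1],M[0,1])); d=(yaw-cur+90)%180-90
    D=np.array([x,y,z])-p; n=max(1,int(np.ceil(max(abs(D).max()/.04/step*1.0,np.hypot(*D[:2])/.04/step,abs(d)/4/1.0))))
    print('at',p.round(4),'yaw',round(cur,1),'dyaw',round(d,1),'n',n,'t',round(s['clock'],2))
    t=np.radians(cur); acc=p.copy(); rows=[]
    for i in range(n):
        ty=np.array([np.cos(t),np.sin(t),0]); tx=np.array([-ty[1],ty[0],0])*1.0; tz=np.array([0,0,-1.]); tx=np.cross(ty,tz)
        want=p+D*(i+1)/n-acc; r=[round(float(want@k)/.04,2) for k in(tx,ty,tz)]
        acc=acc+.04*(r[0]*tx+r[1]*ty+r[2]*tz); w=round(-d/4/n,2); t-=np.radians(4*w); rows.append(r+[w,g])
    import json
    for i in range(0,n,12): print(json.dumps(rows[i:i+12]).replace(' ',''))
E
python3 -c "
from h import *
plan(.485,.242,.135,1)"
```

```text
at [0.1581 0.6044 0.2263] yaw 75.3 dyaw -74.3 n 19 t 0.2
[[-0.54,-0.35,0.12,0.98,1],[-0.56,-0.32,0.12,0.98,1],[-0.58,-0.27,0.12,0.98,1],[-0.59,-0.24,0.12,0.98,1],[-0.62,-0.19,0.12,0.98,1],[-0.62,-0.16,0.12,0.98,1],[-0.63,-0.1,0.12,0.98,1],[-0.64,-0.07,0.12,0.98,1],[-0.64,-0.02,0.12,0.98,1],[-0.65,0.02,0.12,0.98,1],[-0.63,0.07,0.12,0.98,1],[-0.64,0.11,0.12,0.98,1]]
[[-0.62,0.15,0.12,0.98,1],[-0.61,0.19,0.12,0.98,1],[-0.6,0.24,0.12,0.98,1],[-0.58,0.28,0.12,0.98,1],[-0.56,0.31,0.12,0.98,1],[-0.53,0.36,0.12,0.98,1],[-0.52,0.39,0.12,0.98,1]]
```

```bash
python3 -m creep '[[-0.54,-0.35,0.12,0.98,1],[-0.56,-0.32,0.12,0.98,1],[-0.58,-0.27,0.12,0.98,1],[-0.59,-0.24,0.12,0.98,1],[-0.62,-0.19,0.12,0.98,1],[-0.62,-0.16,0.12,0.98,1],[-0.63,-0.1,0.12,0.98,1],[-0.64,-0.07,0.12,0.98,1],[-0.64,-0.02,0.12,0.98,1],[-0.65,0.02,0.12,0.98,1],[-0.63,0.07,0.12,0.98,1],[-0.64,0.11,0.12,0.98,1]]'
python3 -m creep '[[-0.62,0.15,0.12,0.98,1],[-0.61,0.19,0.12,0.98,1],[-0.6,0.24,0.12,0.98,1],[-0.58,0.28,0.12,0.98,1],[-0.56,0.31,0.12,0.98,1],[-0.53,0.36,0.12,0.98,1],[-0.52,0.39,0.12,0.98,1]]'
python3 -c "
from h import *
plan(.485,.240,.089,1)"
```

```text
clock: 1.7
position: [0.3659, 0.3745, 0.1688]
ee_rot: [1.617, 2.693, 0.0]
force: [0.2, 0.3, 0.3]
width: 1.0
gripper_force: 0.0
clock: 2.58
position: [0.4864, 0.2409, 0.1352]
ee_rot: [2.21, 2.233, 0.0]
force: [0.7, -0.4, -0.1]
width: 0.998
gripper_force: 0.0
at [0.4864 0.2409 0.1352] yaw 0.6 dyaw 0.4 n 2 t 2.58
[[-0.01,-0.02,0.58,-0.05,1],[-0.01,-0.02,0.58,-0.05,1]]
```

```bash
python3 -m creep '[[0.06,0,0.6,0,1],[0.06,0,0.58,0,1],[0.06,0,0.15,0,1],[0.06,0,0.15,0,1],[0.03,0,0.13,0,1],[0.03,0,0.13,0,1]]'
python3 - <<'E'
from h import *
a=get('top');b=get('side');cv2.imwrite('pics/d.png',np.hstack([a['pixels'][110:260,170:320],b['pixels'][130:280,180:330]]).repeat(2,0).repeat(2,1))
s=readout.observe();print(s['position'],s['force'])
E
```

```text
clock: 3.32
position: [0.4854, 0.2546, 0.0661]
ee_rot: [2.205, 2.238, 0.002]
force: [-0.0, 0.3, 1.5]
width: 0.999
gripper_force: 0.3
[0.48487887 0.25436216 0.06566033] [ 0.69526128 -0.53110841  1.19634817]
```

View pics/d.png

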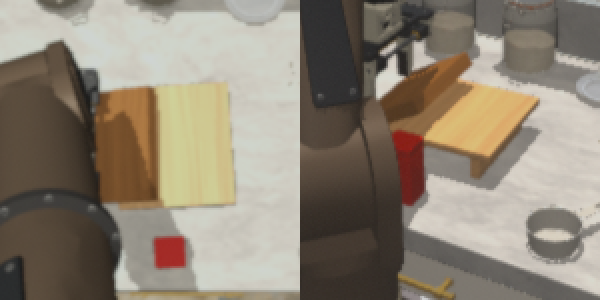

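The board has tilted about 30° around the riser edge under the fingers (left crop, 100–155, 85–205). I'll continue the arc.

```bash
python3 -m creep '[[-0.02,0,0.14,0,1],[-0.02,0,0.14,0,1],[-0.05,0,0.14,0,1],[-0.05,0,0.14,0,1],[-0.07,0,0.12,0,1],[-0.08,0,0.1,0,1],[0,0,0,0,1]]'
cat > look.py <<'E'
from h import *
a=get('top');P=cloud(a).reshape(-1,3)
s=readout.observe();print(np.round(s['position'],4),np.round(s['force'],1))
hsv=cv2.cvtColor(a['pixels'],cv2.COLOR_BGR2HSV).reshape(-1,3).astype(int)
m=(abs(P[:,0]-.485)<.11)&(P[:,1]>0)&(P[:,1]<.33)&(hsv[:,0]<20)&(hsv[:,1]>110)&(P[:,2]>.01)
Q=P[m];print(len(Q))
for y in np.arange(0,.33,.01):
    q=Q[(Q[:,1]>=y)&(Q[:,1]<y+.01)]
    if len(q)>4: print(round(y+.005,3),len(q),np.round(np.percentile(q[:,2],[10,50,90]),3),np.round([q[:,0].min(),q[:,0].max()],3))
E
python3 look.py
```

```text
clock: 4.3
position: [0.489, 0.2549, 0.041]
ee_rot: [-2.194, -2.241, -0.03]
force: [-10.9, 27.1, 58.0]
width: 0.997
gripper_force: 27.6
[0.4889 0.255  0.041 ] [-11.   26.3  57.8]
1261
0.135 22 [0.056 0.06  0.064] [0.394 0.422]
0.145 47 [0.058 0.061 0.063] [0.394 0.447]
0.155 109 [0.058 0.06  0.063] [0.394 0.493]
0.165 118 [0.058 0.06  0.064] [0.376 0.518]
0.175 193 [0.058 0.061 0.101] [0.389 0.556]
0.185 243 [0.064 0.103 0.108] [0.391 0.568]
0.195 192 [0.106 0.11  0.113] [0.392 0.566]
0.205 164 [0.095 0.102 0.108] [0.402 0.566]
0.215 144 [0.081 0.087 0.093] [0.411 0.565]
0.225 28 [0.071 0.077 0.078] [0.451 0.544]
```

```bash
python3 -m creep '[[0,0,-0.2,0,1],[0,0,-0.1,0,1],[0,0,0,0,1]]'; python3 look.py | tail -9
```

```text
clock: 4.72
position: [0.4859, 0.2465, 0.0476]
ee_rot: [-2.199, -2.241, -0.008]
force: [-1.5, 11.7, 4.3]
width: 1.005
gripper_force: 5.9
0.135 27 [0.058 0.06  0.062] [0.395 0.428]
0.145 60 [0.059 0.061 0.065] [0.395 0.459]
0.155 127 [0.057 0.06  0.063] [0.395 0.505]
0.165 123 [0.058 0.06  0.063] [0.381 0.521]
0.175 162 [0.058 0.061 0.109] [0.391 0.534]
0.185 277 [0.06  0.11  0.115] [0.391 0.569]
0.195 182 [0.11  0.115 0.118] [0.392 0.567]
0.205 178 [0.1   0.112 0.119] [0.401 0.566]
0.215 70 [0.085 0.093 0.101] [0.444 0.565]
```

```bash
python3 -m creep '[[0.12,0,-0.04,0,1],[0.12,0,0,0,1],[0,0,0,0,1],[0,0,0,0,1]]'; python3 look.py | tail -5
```

```text
clock: 5.28
position: [0.485, 0.2515, 0.0481]
ee_rot: [2.205, 2.237, -0.001]
force: [-0.3, -0.1, 0.9]
width: 1.0
gripper_force: 0.0
0.185 273 [0.06  0.11  0.114] [0.392 0.568]
0.195 176 [0.111 0.115 0.119] [0.394 0.567]
0.205 171 [0.1   0.112 0.119] [0.399 0.566]
0.215 151 [0.081 0.09  0.104] [0.399 0.564]
0.225 40 [0.069 0.074 0.081] [0.446 0.54 ]
```

```bash
python3 -m creep '[[0.1,0,-0.9,0,1],[0,0,-1,-1,1],[0,0,-1,-1,1],[0,0,-0.6,-1,1]]'; python3 -c "
from h import *
print(readout.observe()['joints'])
plan(.443,.215,.140,92.5)"
```

```text
clock: 5.82
position: [0.4856, 0.256, 0.1903]
ee_rot: [1.956, 2.457, 0.003]
force: [-0.4, 0.2, 0.0]
width: 1.0
gripper_force: 0.0
[-0.87374671  0.35339577  0.38660907  1.83379754 -0.1576284   0.98235619
 -0.19506791]
at [0.4856 0.256  0.1903] yaw 13.0 dyaw 79.5 n 20 t 5.83
[[-0.04,-0.06,0.06,-0.99,1],[-0.03,-0.07,0.07,-0.99,1],[-0.03,-0.07,0.06,-0.99,1],[-0.02,-0.07,0.06,-0.99,1],[-0.02,-0.07,0.06,-0.99,1],[-0.02,-0.07,0.07,-0.99,1],[-0.01,-0.07,0.06,-0.99,1],[-0.0,-0.08,0.06,-0.99,1],[-0.0,-0.07,0.07,-0.99,1],[0.01,-0.08,0.06,-0.99,1],[0.01,-0.07,0.06,-0.99,1],[0.01,-0.07,0.06,-0.99,1]]
[[0.02,-0.07,0.07,-0.99,1],[0.03,-0.07,0.06,-0.99,1],[0.03,-0.07,0.06,-0.99,1],[0.04,-0.06,0.07,-0.99,1],[0.04,-0.07,0.06,-0.99,1],[0.04,-0.06,0.06,-0.99,1],[0.05,-0.05,0.06,-0.99,1],[0.05,-0.05,0.07,-0.99,1]]
```

```bash
python3 -m creep '[[-0.04,-0.06,0,-0.99,1],[-0.03,-0.07,0,-0.99,1],[-0.03,-0.07,0,-0.99,1],[-0.02,-0.07,0,-0.99,1],[-0.02,-0.07,0,-0.99,1],[-0.02,-0.07,0,-0.99,1],[-0.01,-0.07,0,-0.99,1],[0,-0.08,0,-0.99,1],[0,-0.07,0,-0.99,1],[0.01,-0.08,0,-0.99,1],[0.01,-0.07,0,-0.99,1],[0.01,-0.07,0,-0.99,1]]'
python3 -m creep '[[0.02,-0.07,0.1,-0.99,1],[0.03,-0.07,0.1,-0.99,1],[0.03,-0.07,0.1,-0.99,1],[0.04,-0.06,0.2,-0.99,1],[0.04,-0.07,0.2,-0.99,1],[0.04,-0.06,0.2,-0.99,1],[0.05,-0.05,0.2,-0.99,1],[0.05,-0.05,0.2,-0.99,1]]'
python3 look.py; python3 -c "
from h import *
plan(.443,.215,.071,92.5)"
```

```text
clock: 7.32
position: [0.4594, 0.231, 0.1882]
ee_rot: [-0.801, -3.038, 0.001]
force: [0.0, -0.2, 0.4]
width: 0.999
gripper_force: 0.0
clock: 8.32
position: [0.4422, 0.2149, 0.136]
ee_rot: [0.059, -3.141, 0.0]
force: [0.7, -0.3, 0.7]
width: 1.003
gripper_force: 0.0
[0.4414 0.2143 0.1351] [-0.8 -1.2 -0.5]
371
0.095 11 [0.058 0.06  0.062] [0.394 0.41 ]
0.105 56 [0.058 0.06  0.063] [0.397 0.471]
0.115 95 [0.058 0.06  0.062] [0.394 0.471]
0.125 28 [0.059 0.062 0.227] [0.376 0.419]
0.135 12 [0.057 0.06  0.062] [0.401 0.416]
0.165 13 [0.528 0.536 0.54 ] [0.451 0.468]
0.175 5 [0.059 0.065 0.53 ] [0.472 0.534]
0.185 80 [0.058 0.108 0.113] [0.513 0.568]
0.195 40 [0.111 0.114 0.116] [0.525 0.568]
0.205 23 [0.112 0.117 0.12 ] [0.54  0.566]
at [0.4414 0.2143 0.1351] yaw 92.3 dyaw 0.2 n 2 t 8.38
[[-0.02,0.01,0.8,-0.02,1],[-0.02,0.01,0.8,-0.02,1]]
```

```bash
python3 -m creep '[[0,0.01,0.5,0,1],[0,0.01,0.5,0,1],[0,0,0.4,0,1],[0,0,0.2,0,1],[0,0,0,0,0.8],[0,0,0,0,0.6],[0,0,0,0,0.5],[0,0,0,0,0.4],[0,0,0,0,0.3],[0,0,0,0,0.2],[0,0,0,0,0.2]]' 25; python3 look.py|tail -6
```

```text
clock: 9.75
position: [0.4427, 0.218, 0.0729]
ee_rot: [-0.058, 3.14, 0.004]
force: [-2.2, 5.0, 5.3]
width: 0.364
gripper_force: 23.2
0.125 32 [0.058 0.06  0.529] [0.376 0.434]
0.135 18 [0.058 0.061 0.064] [0.394 0.413]
0.175 5 [0.467 0.475 0.479] [0.474 0.48 ]
0.185 5 [0.466 0.472 0.475] [0.484 0.49 ]
0.205 5 [0.06  0.119 0.12 ] [0.537 0.553]
0.215 16 [0.116 0.119 0.12 ] [0.551 0.565]
```

```bash
python3 -m creep '[[0,0,0,0,0.1],[0,0,0,0,0.1],[0,0.05,-0.1,0,0.1],[0,0.05,-0.1,0,0.1],[0,0,0,0,0.1]]' 55; python3 - <<'E'
from h import *
b=get('side');cv2.imwrite('pics/e.png',cv2.resize(b['pixels'][80:260,150:330],(540,540)))
E
```

```text
clock: 10.42
position: [0.4421, 0.2202, 0.0804]
ee_rot: [0.056, -3.141, 0.0]
force: [0.1, -0.3, -3.3]
width: 0.26
gripper_force: 54.4
```

View pics/e.png

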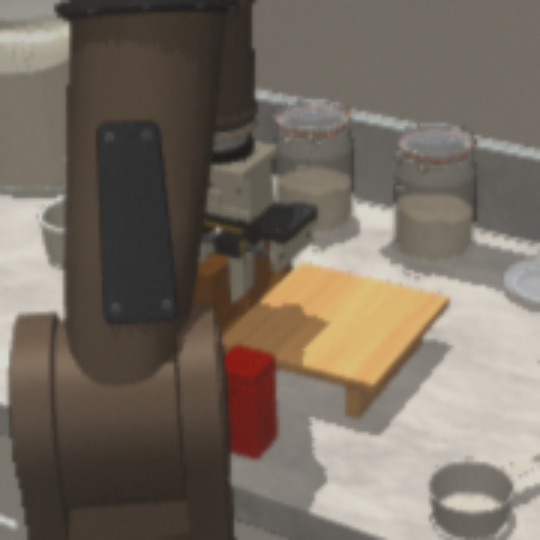

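The board is gripped flat and vertical (24 mm opening), seen around (235,280) in the crop just off the riser edge. Next I lift it, carry it to −y and set it down on the riser.

```bash
python3 -m creep '[[0,0,-0.4,0,0.1],[0,0,-0.6,0,0.1],[0,0,-0.6,0,0.1],[0,-0.4,-0.3,0,0.1],[0,-0.7,0,0,0.1],[0,-0.8,0,0,0.1],[0,-0.8,0,0,0.1],[0,-0.8,0,0,0.1],[0,-0.6,0,0,0.1],[0,-0.2,0,0,0.1],[0,0,0,0,0.1]]'
python3 look.py; python3 -c "
from h import *
plan(.442,.048,.136,92.5)"
```

```text
clock: 11.85
position: [0.448, 0.0478, 0.1561]
ee_rot: [0.054, -3.141, 0.0]
force: [-0.2, -0.4, -4.1]
width: 0.263
gripper_force: 54.5
[0.4481 0.0486 0.1561] [ 0.1  0.2 -3.8]
142
0.055 7 [0.201 0.202 0.203] [0.566 0.57 ]
0.065 7 [0.06  0.203 0.543] [0.41  0.569]
0.075 16 [0.058 0.061 0.548] [0.413 0.489]
0.085 20 [0.057 0.063 0.548] [0.381 0.486]
0.095 38 [0.058 0.061 0.063] [0.406 0.471]
0.105 40 [0.058 0.06  0.063] [0.406 0.471]
0.115 12 [0.058 0.06  0.062] [0.407 0.422]
at [0.4481 0.0486 0.1561] yaw 92.1 dyaw 0.4 n 1 t 11.9
[[0.15,-0.01,0.5,-0.11,1]]
```

```bash
python3 -m creep '[[0,0,0.3,0,0.1],[0,0,0.15,0,0.1],[0,0,0.08,0,0.1],[0,0,0.04,0,0.1],[0,0,0,0,0.1]]' 55
```

```text
clock: 12.52
position: [0.4484, 0.0484, 0.1335]
ee_rot: [0.057, -3.141, -0.0]
force: [-0.5, 0.2, -2.7]
width: 0.26
gripper_force: 54.5
```

```bash
python3 -m creep '[[0,0,0.03,0,0.3],[0,0,0.0,0,0.36],[0,0,0,0,0.36],[0,0.17,0,0,0.36],[0,0.17,0,0,0.37],[0,0.17,0,0,0.37],[0,0.17,0,0,0.38],[0,0.16,0.01,0,0.39],[0,0,0,0,0.39]]' 10; python3 - <<'E'
from h import *
a=get('top');b=get('side');cv2.imwrite('pics/f.png',np.hstack([a['pixels'][110:260,190:340],b['pixels'][110:260,180:330]]).repeat(2,0).repeat(2,1))
E
python3 look.py
```

```text
clock: 13.65
position: [0.4471, 0.0826, 0.1319]
ee_rot: [0.058, -3.141, -0.0]
force: [0.1, 0.7, 0.9]
width: 0.388
gripper_force: 0.2
[0.4471 0.0817 0.1319] [-0.3  1.1  0.8]
96
0.085 6 [0.178 0.18  0.181] [0.566 0.57 ]
0.095 13 [0.175 0.178 0.523] [0.485 0.568]
0.125 11 [0.06  0.061 0.52 ] [0.409 0.417]
0.135 18 [0.059 0.061 0.063] [0.406 0.45 ]
0.145 38 [0.057 0.061 0.063] [0.406 0.471]
0.155 5 [0.059 0.06  0.061] [0.407 0.419]
```

View pics/f.png

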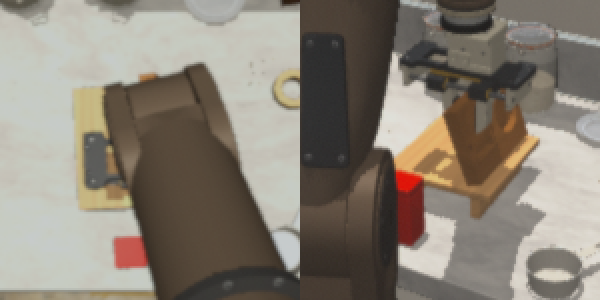

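Right crop: the board (450–525, 95–185) is leaning towards +y inside the open fingers, with the rear finger at the square pocket. I'll continue the lowering arc.

```bash
python3 -m creep '[[0,0.12,0,0,0.4],[0,0.12,0,0,0.41],[0,0.12,0,0,0.42],[0,0.14,0,0,0.43],[0,0.12,0.02,0,0.44],[0,0.12,0.02,0,0.45],[0,0.12,0.03,0,0.45],[0,0.12,0.03,0,0.45],[0,0.1,0.03,0,0.45],[0,0,0,0,0.3],[0,0,0,0,0.3]]' 8; python3 look.py; python3 - <<'E'
from h import *
b=get('side');cv2.imwrite('pics/g.png',cv2.resize(b['pixels'][110:230,190:330],(560,480)))
E
```

```text
clock: 15.18
position: [0.4456, 0.1252, 0.1268]
ee_rot: [-0.057, 3.141, 0.0]
force: [-0.2, 1.8, 0.7]
width: 0.429
gripper_force: 8.0
[0.4456 0.1252 0.1268] [-0.2  2.2 -0.1]
41
0.045 11 [0.077 0.079 0.08 ] [0.539 0.57 ]
0.055 18 [0.08  0.084 0.088] [0.548 0.572]
```

View pics/g.png

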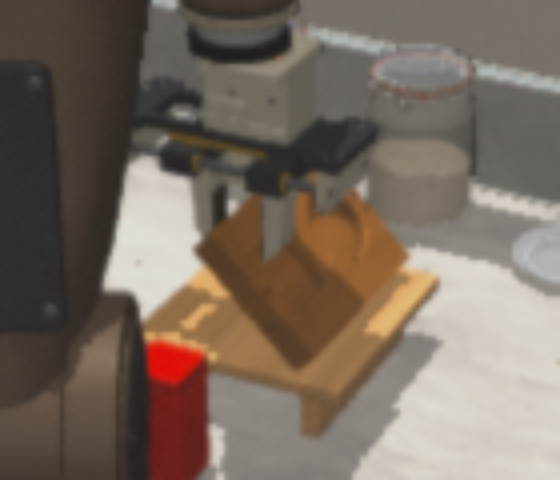

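The board is at about 45° with the rear finger inside the square pocket (275,245) and the wall pinched as planned. I'll lower it the rest of the way with the light pinch.

```bash
python3 -m creep '[[0,0.1,0.07,0,0.3],[0,0.1,0.08,0,0.3],[0,0.1,0.08,0,0.3],[0,0.09,0.08,0,0.3],[0,0.08,0.09,0,0.3],[0,0.07,0.08,0,0.3],[0,0.07,0.08,0,0.3],[0,0.07,0.08,0,0.3],[0,0.06,0.08,0,0.3],[0,0.05,0.08,0,0.3],[0,0,0,0,0.3]]' 8; python3 look.py
python3 - <<'E'
from h import *
b=get('side');cv2.imwrite('pics/i.png',cv2.resize(b['pixels'][110:230,190:330],(560,480)))
E
```

```text
clock: 16.65
position: [0.4442, 0.1569, 0.0944]
ee_rot: [0.057, -3.141, 0.0]
force: [-0.1, 0.2, -3.0]
width: 0.4
gripper_force: 7.6
[0.4443 0.1568 0.0946] [ 0.2 -0.  -2.2]
473
0.045 28 [0.057 0.06  0.063] [0.397 0.471]
0.055 53 [0.06  0.082 0.086] [0.408 0.571]
0.065 69 [0.083 0.086 0.088] [0.501 0.569]
0.075 86 [0.085 0.088 0.092] [0.501 0.572]
0.085 87 [0.088 0.091 0.095] [0.377 0.572]
0.095 67 [0.078 0.088 0.095] [0.494 0.57 ]
0.105 60 [0.081 0.093 0.492] [0.443 0.571]
0.115 23 [0.096 0.101 0.502] [0.463 0.566]
```

View pics/i.png

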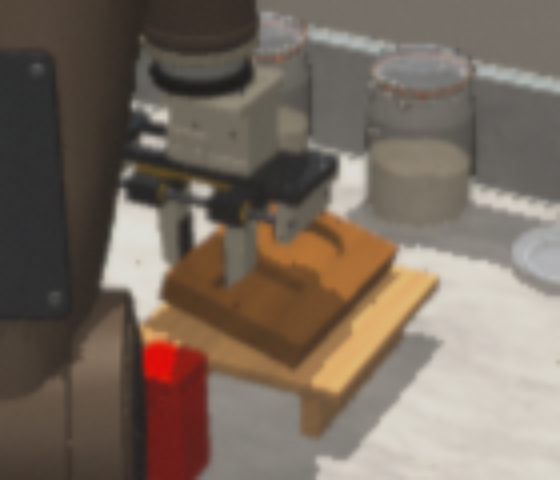

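It's now at about 15°, still held. This is the last stretch down.

```bash
python3 -m creep '[[0,0.03,0.08,0,0.3],[0,0.03,0.08,0,0.3],[0,0.02,0.08,0,0.3],[0,0.02,0.08,0,0.3],[0,0.02,0.08,0,0.3],[0,0.01,0.08,0,0.3],[0,0,0.06,0,0.3],[0,0,0,0,0.3]]' 8; python3 look.py
```

```text
clock: 17.75
position: [0.4443, 0.1618, 0.073]
ee_rot: [-0.057, 3.141, -0.0]
force: [-0.1, 0.8, -2.3]
width: 0.358
gripper_force: 8.0
[0.4443 0.1617 0.0731] [ 0.6  0.2 -2.5]
549
0.055 51 [0.059 0.079 0.086] [0.397 0.521]
0.065 84 [0.08  0.083 0.086] [0.408 0.572]
0.075 96 [0.082 0.085 0.087] [0.499 0.572]
0.085 81 [0.082 0.085 0.089] [0.375 0.573]
0.095 79 [0.069 0.084 0.087] [0.479 0.57 ]
0.105 80 [0.069 0.075 0.088] [0.44 0.57]
0.115 56 [0.07  0.082 0.479] [0.453 0.569]
0.125 20 [0.078 0.086 0.127] [0.48 0.57]
```

```bash
python3 -m creep '[[0,0,0.02,0,0.4],[0,0,0,0,0.47],[0,0,-0.4,0,0.47],[0,0,-1,0,0.6],[0,0,-1,0,0.8],[0,-0.5,-1,0,1],[0.5,-1,0,0,1],[0.5,-1,0,0,1],[0.3,-1,0,0,1],[0,-1,0,0,1],[0,-1,0,0,1],[0,-1,0,0,1]]'; cat > meas.py <<'E'
from h import *
a=get('top');P=cloud(a);z=P[...,2];v,u=np.mgrid[:384,:512]
s=readout.observe();print(np.round(s['position'],4),'t',s['clock'])
hsv=cv2.cvtColor(a['pixels'],cv2.COLOR_BGR2HSV).astype(int)
def rect(m,h,name):
    n,l,st,c=cv2.connectedComponentsWithStats(m.astype('uint8'));i=1+np.argmax(st[1:,4])
    q,p=np.nonzero(l==i);W=np.array([ray(a,(x,y),h)[:2] for x,y in zip(p,q)],np.float32)*1000
    print(name,np.round(cv2.minAreaRect(W)[0]),np.round(cv2.minAreaRect(W)[1],1),round(cv2.minAreaRect(W)[2],1),st[i,4])
W=(P[...,0]>.35)&(P[...,0]<.62)&(P[...,1]>-.01)&(P[...,1]<.25)
br=W&(hsv[...,0]<20)&(hsv[...,1]>110)&(z>.064)&(z<.1)
br=cv2.morphologyEx(br.astype('uint8'),cv2.MORPH_CLOSE,np.ones((9,9)))>0
rect(br,.084,'board'); print('boardz',np.percentile(z[br],[5,50,95]))
for nm,x0,x1 in(('sq',.40,.47),('rd',.50,.56)):
    k=W&(z>.062)&(z<.078)&(P[...,0]>x0)&(P[...,0]<x1)&(hsv[...,1]>110)&(hsv[...,0]<20)
    k=cv2.morphologyEx(k.astype('uint8'),cv2.MORPH_OPEN,np.ones((3,3)))
    rect(k>0,.070,nm)
J=(abs(P[...,0]-.44)<.04)&(abs(P[...,1]+.248)<.045)&(z>.088)
rect(J,.097,'jartop')
M=(abs(P[...,0]-.60)<.05)&(abs(P[...,1]+.26)<.05)
for lo,hi in((.1,.135),(.138,.16)):
    k=M&(z>lo)&(z<hi); print('mill',lo,np.round(np.nanmean(P[k],0),4) if k.any() else None,k.sum())
cv2.imwrite('pics/m%d.png'%int(s['clock']*10),np.hstack([a['pixels'][120:250,190:320],a['pixels'][120:250,310:440]]).repeat(3,0).repeat(3,1))
E
python3 meas.py;ls pics
```

```text
clock: 19.3
position: [0.4015, -0.1012, 0.2086]
ee_rot: [-0.056, 3.14, 0.0]
force: [0.7, 0.3, 0.1]
width: 1.001
gripper_force: 0.0
[ 0.4013 -0.1062  0.2088] t 19.35
board [485. 120.] [170.6 119.5] 2.4 2227
boardz [nan nan nan]
sq [446. 118.] [51.8 48.8] 89.9 290
rd [527. 122.] [55.2 52.7] 89.8 269
a.png
b.png
c.png
d.png
e.png
f.png
g.png
i.pngTraceback (most recent call last):
  File "meas.py", line 18, in <module>
    rect(J,.097,'jartop')
    ~~~~^^^^^^^^^^^^^^^^^
  File "meas.py", line 6, in rect
    n,l,st,c=cv2.connectedComponentsWithStats(m.astype('uint8'));i=1+np.argmax(st[1:,4])
                                                                     ~~~~~~~~~^^^^^^^^^^
    return _wrapfunc(a, 'argmax', axis=axis, out=out, **kwds)
    return bound(*args, **kwds)
ValueError: attempt to get argmax of an empty sequence
```

```bash
python3 - <<'E'
from h import *
a=get('top');b=get('side')
for n,d in(('a',a),('b',b)): d['pixels']=cv2.imread(f'pics/{n}.png')
im=a['pixels'];V=im.max(2);v,u=np.mgrid[:384,:512]
for th in(20,30,40):
    k=(V<th)&(u>365)&(u<392)&(v>183)&(v<206)
    q,p=np.nonzero(k);W=np.array([ray(a,(x,y),.097)[:2] for x,y in zip(p,q)],np.float32)*1000
    r=cv2.minAreaRect(W);print(th,np.round(r[0],1),np.round(r[1],1),round(r[2],1),len(W),W.mean(0))
hsv=cv2.cvtColor(im,cv2.COLOR_BGR2HSV).astype(int)
k=(u>380)&(u<394)&(v>130)&(v<146)&(hsv[...,2]>130)&(hsv[...,1]>100)&(hsv[...,0]>15)
print('finial px',u[k].mean(),v[k].mean(),k.sum(),ray(a,(u[k].mean(),v[k].mean()),.145))
# side view: mill axis columns
hs=cv2.cvtColor(b['pixels'],cv2.COLOR_BGR2HSV).astype(int)
k=(u>384)&(u<398)&(v>168)&(v<184)&(hs[...,2]>130)&(hs[...,1]>100)&(hs[...,0]>12)
print('side finial',u[k].mean(),v[k].mean(),k.sum())
p1=ray(a,(388,137.5),.145);print('pred side px',proj(b,p1))
# jar in side: dark lid pixels
k=(b['pixels'].max(2)<45)&(u>358)&(u<382)&(v>205)&(v<235);print('side lid bbox',u[k].min(),u[k].max(),v[k].min(),v[k].max())
for dx in(-.023,.023):
  for dy in(-.023,.023): print(np.round(proj(b,(.441+dx,-.252+dy,.097)),1),np.round(proj(a,(.441+dx,-.252+dy,.097)),1))
E
```

```text
20 [ 443.  -248.6] [32.9 40. ] 9.1 144 [ 443.1824  -248.74522]
30 [ 442.8 -247.9] [37.1 44.3] 10.2 187 [ 442.80054 -248.16542]
40 [ 442.4 -247.9] [38.7 45.4] 9.3 201 [ 442.52438 -247.96794]
finial px 387.5 137.0 12 [ 0.6047813  -0.26449077  0.145     ]
side finial 393.2307692307692 174.0 13
pred side px (np.float64(394.6724865532116), np.float64(174.67238492568072))Traceback (most recent call last):
  File "<stdin>", line 18, in <module>
    return umr_minimum(a, axis, None, out, keepdims, initial, where)
ValueError: zero-size array to reduction operation minimum which has no identity
```

The board lies flat at (0.485, 0.120), yaw 2.4°. The jar is at about (0.4435, −0.2515), yaw 9°. Going to the jar.

```bash
python3 -c "
from h import *
plan(.4435,-.2515,.15,98.9,g=.8)"
```

```text
at [ 0.4014 -0.1017  0.2085] yaw 91.8 dyaw 7.1 n 5 t 19.45
[[-0.19,-0.76,0.29,-0.35,0.8],[-0.17,-0.75,0.29,-0.35,0.8],[-0.14,-0.77,0.3,-0.35,0.8],[-0.14,-0.77,0.29,-0.35,0.8],[-0.11,-0.77,0.29,-0.35,0.8]]
```

```bash
python3 -m creep '[[-0.19,-0.76,0.29,-0.35,0.8],[-0.17,-0.75,0.29,-0.35,0.8],[-0.14,-0.77,0.3,-0.35,0.8],[-0.14,-0.77,0.29,-0.35,0.8],[-0.11,-0.77,0.29,-0.35,0.8],[0,0,0,0,0.8]]'; python3 - <<'E'
from h import *
plan(.4435,-.2515,.045,98.9,g=.8)
b=get('side');cv2.imwrite('pics/j.png',cv2.resize(b['pixels'][140:290,300:450],(600,600)))
E
```

```text
clock: 20.2
position: [0.4445, -0.2505, 0.1491]
ee_rot: [0.245, -3.131, 0.0]
force: [0.3, 0.5, 0.1]
width: 0.804
gripper_force: 0.0
at [ 0.4445 -0.2505  0.1491] yaw 99.0 dyaw -0.1 n 3 t 20.2
[[0.01,-0.01,0.87,0.01,0.8],[0.01,-0.0,0.86,0.01,0.8],[0.01,-0.01,0.87,0.01,0.8]]
```

View pics/j.png

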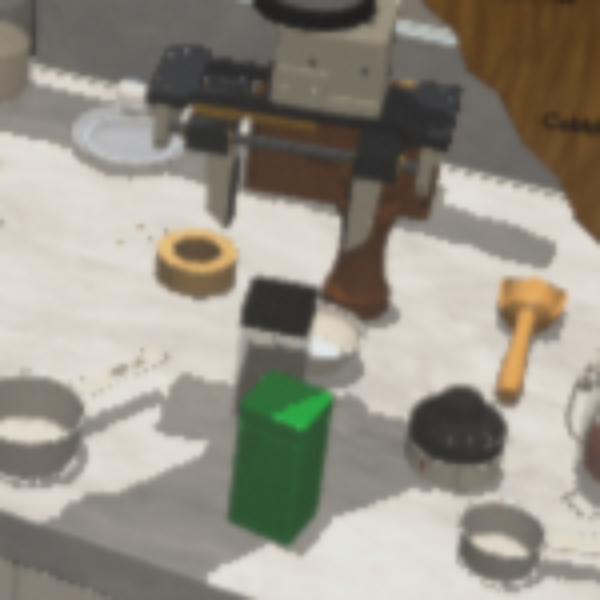

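The fingers at (220,200) and (360,220) straddle the black-lidded jar at (280,300). I'll descend and grip.

```bash
python3 -m creep '[[0.01,-0.01,0.7,0,0.8],[0.01,-0.01,0.7,0,0.8],[0,0,0.7,0,0.8],[0,0,0.5,0,0.8],[0,0,0,0,0.65],[0,0,0,0,0.4],[0,0,0,0,0.4],[0,0,0,0,0.4]]' 25; python3 -m creep '[[0,0,-0.3,0,0.4],[0,0,-0.8,0,0.4],[0,0,-1,0,0.4],[0,0,-1,0,0.4],[0,0,0,0,0.4]]'; python3 -c "
from h import *
plan(.445,.1183,.175,92.4,g=.4)"
```

```text
clock: 21.25
position: [0.4446, -0.2507, 0.0469]
ee_rot: [-0.248, 3.13, -0.001]
force: [-0.4, 0.6, 8.1]
width: 0.5
gripper_force: 25.0
clock: 21.88
position: [0.4453, -0.2515, 0.1733]
ee_rot: [-0.247, 3.126, -0.004]
force: [-0.2, -0.4, -1.4]
width: 0.497
gripper_force: 25.0
at [ 0.4453 -0.2515  0.1733] yaw 99.0 dyaw -6.6 n 11 t 21.88
[[-0.13,0.83,-0.0,0.15,0.4],[-0.12,0.83,-0.01,0.15,0.4],[-0.12,0.83,-0.0,0.15,0.4],[-0.1,0.84,-0.01,0.15,0.4],[-0.1,0.83,0.0,0.15,0.4],[-0.09,0.84,-0.0,0.15,0.4],[-0.08,0.84,-0.01,0.15,0.4],[-0.07,0.83,-0.0,0.15,0.4],[-0.06,0.84,-0.01,0.15,0.4],[-0.05,0.84,0.0,0.15,0.4],[-0.04,0.84,-0.0,0.15,0.4]]
```

```bash
python3 -m creep '[[-0.13,0.6,0,0.15,0.4],[-0.12,0.83,0,0.15,0.4],[-0.12,0.83,0,0.15,0.4],[-0.1,0.84,0,0.15,0.4],[-0.1,0.83,0,0.15,0.4],[-0.09,0.84,0,0.15,0.4],[-0.08,0.84,0,0.15,0.4],[-0.07,0.83,0,0.15,0.4],[-0.06,0.84,0,0.15,0.4],[-0.05,0.84,0,0.15,0.4],[-0.04,0.84,0,0.15,0.4],[0,0.2,0,0,0.4]]'; python3 -m creep '[[0,0,0,0,0.4],[0,0,0,0,0.4]]'; python3 - <<'E'
from h import *
plan(.445,.1183,.140,92.4,g=.4)
b=get('side');P=cloud(b);z=P[...,2]
s=readout.observe();p=np.array(s['position'])
cv2.imwrite('pics/k.png',cv2.resize(b['pixels'][100:230,180:350],(680,520)))
m=(abs(P[...,0]-p[0])<.04)&(abs(P[...,1]-p[1])<.04)&(z>.095)&(z<.23)
for lo in np.arange(.1,.23,.01):
    q=P[m&(z>=lo)&(z<lo+.01)]
    if len(q): print(round(lo,2),len(q),q[:,:2].min(0).round(3),q[:,:2].max(0).round(3))
E
```

```text
clock: 23.38
position: [0.4435, 0.1202, 0.1693]
ee_rot: [0.072, -3.14, -0.0]
force: [-0.4, -0.8, -1.0]
width: 0.501
gripper_force: 25.0
clock: 23.62
position: [0.4442, 0.1168, 0.1697]
ee_rot: [0.065, -3.14, 0.001]
force: [0.4, 0.0, -2.6]
width: 0.499
gripper_force: 25.0
at [0.4442 0.1168 0.1697] yaw 92.4 dyaw 0.0 n 1 t 23.62
[[-0.02,0.04,0.74,-0.01,0.4]]
0.12 23 [0.417 0.092] [0.457 0.135]
0.13 61 [0.416 0.091] [0.463 0.138]
0.14 61 [0.417 0.091] [0.461 0.138]
0.15 59 [0.415 0.092] [0.464 0.138]
0.16 57 [0.416 0.09 ] [0.462 0.139]
0.17 52 [0.416 0.083] [0.437 0.151]
0.18 82 [0.415 0.078] [0.461 0.154]
0.19 82 [0.416 0.077] [0.459 0.154]
0.2 72 [0.418 0.077] [0.457 0.157]
0.21 85 [0.415 0.077] [0.455 0.157]
0.22 110 [0.417 0.077] [0.462 0.156]
```

View pics/k.png

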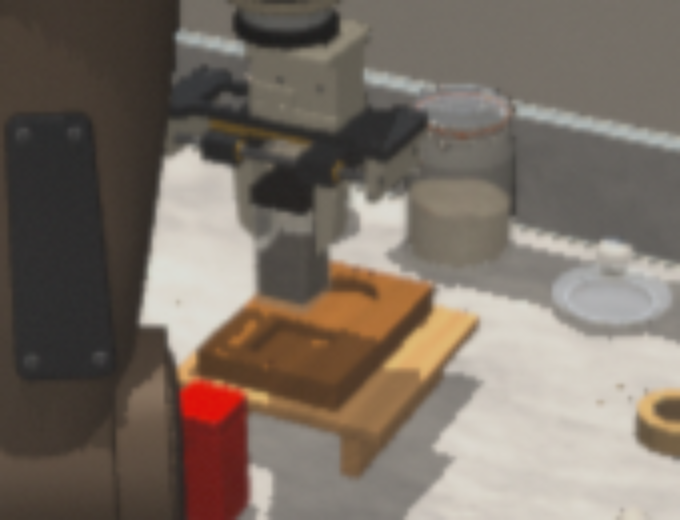

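The jar (290,260) hangs upright above the square pocket (290,335). I'll compare the jar and board within this same camera's cloud to cancel bias.

```bash
python3 - <<'E'
from h import *
b=get('side');P=cloud(b);z=P[...,2];hs=cv2.cvtColor(b['pixels'],cv2.COLOR_BGR2HSV).astype(int)
T=(z>.079)&(z<.092)&(P[...,0]>.36)&(P[...,0]<.6)&(P[...,1]>.02)&(P[...,1]<.21)&(hs[...,1]>110)
q=(P[T][:,:2]*1000).astype(np.float32);r=cv2.minAreaRect(q);print('board side',r)
print('median z',np.median(P[T][:,2]),'percentiles',np.percentile(q,[1,99],axis=0))
s=readout.observe();p=np.array(s['position']);print(p)
J=(abs(P[...,0]-p[0])<.04)&(abs(P[...,1]-p[1])<.04)&(z>.126)&(z<.165)
ang=np.radians(2.4);Rm=np.array([[np.cos(ang),np.sin(ang)],[-np.sin(ang),np.cos(ang)]])
l=(P[J][:,:2]-p[:2])@Rm.T*1000
h,e=np.histogram(l[:,0],np.arange(-40,40,2));print('x',[(int(a),int(c)) for a,c in zip(e,h) if c])
h,e=np.histogram(l[:,1],np.arange(-40,40,2));print('y',[(int(a),int(c)) for a,c in zip(e,h) if c])
E
```

```text
board side ((482.07135009765625, 117.49513244628906), (174.5349578857422, 119.9840087890625), 2.6721887588500977)
median z 0.08497005587744982 percentiles [[397.22725159  57.62821304]
 [565.82890259 172.90343521]]
[0.44434957 0.11696171 0.16989219]
x [(-30, 3), (-28, 13), (-26, 36), (-24, 50), (-22, 38), (-20, 16), (-18, 9), (-16, 2), (-14, 6), (-12, 2), (-10, 3), (-8, 5), (-6, 2), (-4, 2), (-2, 5), (0, 4), (2, 7), (6, 5), (8, 3), (10, 4), (12, 3), (14, 4), (16, 2), (18, 4)]
y [(-26, 9), (-24, 47), (-22, 30), (-20, 5), (-18, 10), (-16, 7), (-14, 6), (-12, 6), (-10, 5), (-8, 6), (-6, 8), (-4, 5), (-2, 9), (0, 8), (2, 7), (4, 7), (6, 7), (8, 6), (10, 9), (12, 7), (14, 4), (16, 8), (18, 3), (20, 7), (22, 2)]
```

```bash
python3 -m creep '[[0.03,0,0.4,0,0.4],[0,0,0.4,0,0.4],[0,0,0.15,0,0.4],[0,0,0.1,0,0.4],[0,0,0.06,0,0.4],[0,0,0,0,0.4]]'
```

```text
clock: 24.48
position: [0.4433, 0.1181, 0.1257]
ee_rot: [-0.067, 3.141, 0.0]
force: [0.8, -0.5, -2.1]
width: 0.498
gripper_force: 25.0
```

```bash
python3 -m creep '[[0,0,0.1,0,0.4],[0,0,0.08,0,0.4],[0,0,0.03,0,0.4],[0,0,0,0,0.4]]'
```

```text
clock: 24.98
position: [0.4431, 0.1181, 0.1171]
ee_rot: [0.067, -3.141, 0.0]
force: [-0.6, -0.9, -1.9]
width: 0.503
gripper_force: 25.0
```

```bash
python3 -m creep '[[0,0,0.03,0,0.4],[0,0,0.02,0,0.4],[0,0,0,0,0.53],[0,0,0,0,0.6],[0,0,0,0,0.7],[0,0,0,0,0.75],[0,0,-0.5,0,0.75],[0,0,-1,0,0.75],[0,0,-1,0,0.75],[0,-0.3,-0.8,0,0.8],[0.3,-1,0,0,0.8],[0.3,-1,0,0,0.8]]'; python3 - <<'E'
from h import *
plan(.6045,-.2645,.22,90,g=.8)
b=get('side');P=cloud(b);z=P[...,2]
cv2.imwrite('pics/l.png',cv2.resize(b['pixels'][130:230,190:320],(650,500)))
m=(abs(P[...,0]-.444)<.045)&(abs(P[...,1]-.117)<.045)&(z>.1)&(z<.19); q=P[m]
for lo in(.095,.105,.115,.125,.135,.145,.155,.165,.175):
    r=q[(q[:,2]>=lo)&(q[:,2]<lo+.01)]
    if len(r): print(lo,len(r),np.percentile(r[:,0],[5,30]).round(4),np.percentile(r[:,1],[5,30]).round(4),r[:,2].max().round(3))
E
```

```text
clock: 26.48
position: [0.423, 0.0243, 0.2474]
ee_rot: [-0.069, 3.14, 0.0]
force: [0.1, -0.2, -0.7]
width: 0.801
gripper_force: 0.0
at [0.423  0.0243 0.2474] yaw 92.5 dyaw -2.5 n 10 t 26.48
[[-0.42,-0.74,0.07,0.06,0.8],[-0.43,-0.74,0.07,0.06,0.8],[-0.42,-0.74,0.07,0.06,0.8],[-0.44,-0.73,0.06,0.06,0.8],[-0.43,-0.74,0.07,0.06,0.8],[-0.44,-0.73,0.07,0.06,0.8],[-0.44,-0.73,0.07,0.06,0.8],[-0.44,-0.73,0.07,0.06,0.8],[-0.45,-0.73,0.07,0.06,0.8],[-0.45,-0.72,0.07,0.06,0.8]]
0.095 29 [0.4154 0.42  ] [0.094  0.0981] 0.105
0.105 54 [0.4155 0.4192] [0.0944 0.0968] 0.115
0.115 58 [0.4162 0.4201] [0.094  0.0972] 0.125
0.125 59 [0.4173 0.4193] [0.0941 0.097 ] 0.135
0.135 50 [0.4166 0.4195] [0.0937 0.0965] 0.144
0.145 57 [0.4163 0.4195] [0.0937 0.0969] 0.155
0.155 60 [0.4168 0.4194] [0.0936 0.0966] 0.165
0.165 130 [0.4186 0.4279] [0.0958 0.1074] 0.172
```

View pics/l.png

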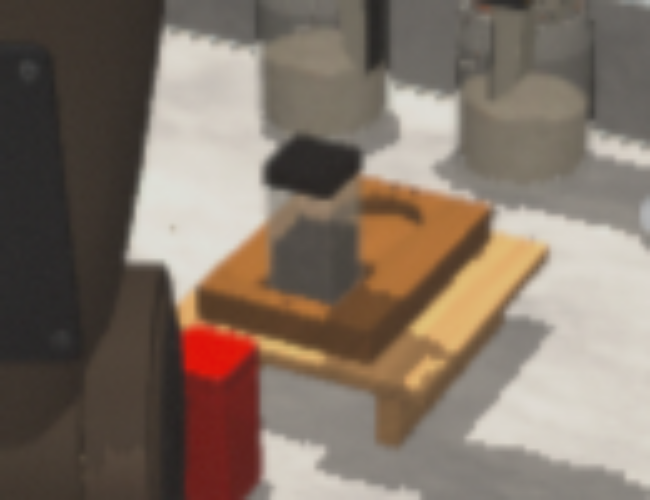

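Lid top is at 0.168–0.170 m, so the jar is seated and upright in the square pocket (315,260). That picture took me one over the viewing limit, so from here I use numbers only. Now the mill.

```bash
python3 -m creep '[[-0.42,-0.74,0.05,0,0.8],[-0.43,-0.74,0.05,0,0.8],[-0.43,-0.74,0.05,0,0.8],[-0.43,-0.74,0.06,0,0.8],[-0.43,-0.74,0.06,0,0.8],[-0.43,-0.74,0.06,0,0.8],[-0.43,-0.74,0.06,0,0.8],[-0.43,-0.74,0.06,0,0.8],[-0.43,-0.74,0.06,0,0.8],[-0.43,-0.74,0.06,0,0.8],[0,0,0,0,0.8]]'; python3 - <<'E'
from h import *
plan(.6035,-.2645,.09,92.4,g=.8)
b=get('side');P=cloud(b);z=P[...,2]
for lo,hi in((.02,.05),(.09,.115),(.115,.135),(.139,.155)):
    k=(abs(P[...,0]-.60)<.05)&(abs(P[...,1]+.262)<.05)&(z>lo)&(z<hi)
    q=P[k]; print(lo,len(q),np.median(q,0).round(4),np.percentile(q[:,:2],[3,97],axis=0).round(3).tolist())
E
```

```text
clock: 27.9
position: [0.6073, -0.2656, 0.2232]
ee_rot: [0.063, -3.14, 0.002]
force: [-0.2, -0.3, 0.6]
width: 0.8
gripper_force: 0.0
at [ 0.6073 -0.2656  0.2232] yaw 92.3 dyaw 0.1 n 4 t 27.9
[[0.02,0.01,0.83,-0.01,0.8],[0.03,0.01,0.84,-0.01,0.8],[0.02,0.0,0.83,-0.01,0.8],[0.02,0.01,0.83,-0.01,0.8]]
0.02 147 [ 0.5883 -0.2657  0.0322] [[0.551, -0.284], [0.601, -0.244]]
0.09 110 [ 0.5878 -0.2683  0.0979] [[0.58, -0.285], [0.605, -0.244]]
0.115 124 [ 0.5889 -0.2685  0.1252] [[0.58, -0.284], [0.608, -0.245]]
0.139 23 [ 0.601  -0.2646  0.1454] [[0.591, -0.27], [0.607, -0.259]]
```

```bash
python3 -m creep '[[0.03,0.01,0.8,0,0.8],[0.03,0,0.8,0,0.8],[0.02,0,0.8,0,0.8],[0.02,0,0.6,0,0.8],[0,0,0.33,0,0.8],[0,0,0,0,0.6],[0,0,0,0,0.35],[0,0,0,0,0.35],[0,0,0,0,0.35]]' 25; python3 -m creep '[[0,0,-0.3,0,0.35],[0,0,-0.8,0,0.35],[0,0,-1,0,0.35],[0,0,-0.6,0,0.35],[0,0,0,0,0.35]]'; python3 -c "
from h import *
plan(.525,.1195,.20,92.4,g=.35)"
```

```text
clock: 29.08
position: [0.6037, -0.2632, 0.0921]
ee_rot: [-0.067, 3.139, -0.001]
force: [-0.6, 0.1, 4.1]
width: 0.485
gripper_force: 25.0
clock: 29.7
position: [0.6042, -0.2636, 0.2015]
ee_rot: [-0.067, 3.137, -0.002]
force: [0.4, 0.5, -2.7]
width: 0.48
gripper_force: 25.0
at [ 0.6042 -0.2636  0.2015] yaw 92.5 dyaw -0.1 n 11 t 29.7
[[0.14,0.88,0.0,0.0,0.35],[0.14,0.88,0.01,0.0,0.35],[0.15,0.87,0.0,0.0,0.35],[0.14,0.88,0.0,0.0,0.35],[0.14,0.88,0.01,0.0,0.35],[0.14,0.88,0.0,0.0,0.35],[0.15,0.87,0.0,0.0,0.35],[0.14,0.88,0.01,0.0,0.35],[0.14,0.88,0.0,0.0,0.35],[0.14,0.88,0.0,0.0,0.35],[0.15,0.87,0.01,0.0,0.35]]
```

```bash
python3 -m creep '[[0.14,0.6,0,0,0.35],[0.14,0.88,0,0,0.35],[0.15,0.87,0,0,0.35],[0.14,0.88,0,0,0.35],[0.14,0.88,0,0,0.35],[0.14,0.88,0,0,0.35],[0.15,0.87,0,0,0.35],[0.14,0.88,0,0,0.35],[0.14,0.88,0,0,0.35],[0.14,0.88,0,0,0.35],[0.15,0.88,0,0,0.35],[0,0.2,0,0,0.35]]'; python3 -m creep '[[0,0,0,0,0.35],[0,0,0,0,0.35]]'; python3 - <<'E'
from h import *
plan(.5235,.1195,.17,92.4,g=.35)
b=get('side');P=cloud(b);z=P[...,2];hs=cv2.cvtColor(b['pixels'],cv2.COLOR_BGR2HSV).astype(int)
p=np.array(readout.observe()['position'])
for lo,hi in((.113,.125),(.125,.14),(.14,.16),(.18,.195)):
    k=(abs(P[...,0]-p[0])<.05)&(abs(P[...,1]-p[1])<.05)&(z>lo)&(z<hi)&(P[...,0]>.475)
    q=P[k]-p; print(lo,len(q),np.percentile(q[:,:2],[3,50,97],axis=0).round(4).tolist())
T=(z>.079)&(z<.092)&(P[...,0]>.36)&(P[...,0]<.6)&(P[...,1]>.02)&(P[...,1]<.21)&(hs[...,1]>110)
print('board side',cv2.minAreaRect((P[T][:,:2]*1000).astype(np.float32)))
E
```

```text
clock: 31.2
position: [0.5225, 0.12, 0.1978]
ee_rot: [0.074, -3.138, -0.001]
force: [-0.3, -1.3, -2.1]
width: 0.483
gripper_force: 25.0
clock: 31.45
position: [0.5241, 0.1156, 0.1988]
ee_rot: [0.064, -3.141, 0.001]
force: [-0.8, 0.3, -1.8]
width: 0.48
gripper_force: 25.0
at [0.5241 0.1156 0.1988] yaw 92.4 dyaw 0.0 n 1 t 31.45
[[0.01,0.1,0.72,-0.01,0.35]]
0.113 42 [[-0.0271, -0.0253], [-0.0157, -0.015], [0.0067, 0.0003]]
0.125 64 [[-0.0267, -0.0246], [-0.0141, -0.0137], [0.0069, 0.0027]]
0.14 77 [[-0.0204, -0.02], [-0.0131, -0.0083], [0.0018, 0.0121]]
0.18 52 [[-0.0235, -0.0222], [-0.016, -0.0098], [0.0028, 0.0114]]
board side ((483.88330078125, 118.840087890625), (174.82203674316406, 123.1738510131836), 3.0129687786102295)
```

```bash
python3 -m creep '[[-0.02,0.12,0.2,0,0.35],[0,0,0.2,0,0.35],[0,0,0.1,0,0.35],[0,0,0.1,0,0.35],[0,0,0.08,0,0.35],[0,0,0,0,0.35]]'
```

```text
clock: 32.25
position: [0.5245, 0.122, 0.1717]
ee_rot: [0.067, -3.141, 0.0]
force: [0.6, 0.4, -1.8]
width: 0.48
gripper_force: 25.0
```

```bash
python3 -m creep '[[0,0,0.1,0,0.35],[0,0,0.08,0,0.35],[0,0,0.05,0,0.35],[0,0,0.03,0,0.35],[0,0,0,0,0.35]]'
```

```text
clock: 32.88
position: [0.5251, 0.122, 0.1621]
ee_rot: [-0.067, 3.14, 0.001]
force: [-1.5, -0.5, 4.2]
width: 0.481
gripper_force: 25.0
```

```bash
python3 -m creep '[[0,0,0,0,0.55],[0,0,0,0,0.65],[0,0,0,0,0.75],[0,0,-0.4,0,0.75],[0,0,-1,0,0.75],[0,0,-1,0,0.75],[0,0,-1,0,0.8],[0.3,-1,0,0,0.8],[0.3,-1,0,0,0.8],[0.3,-1,0,0,0.8],[0.3,-1,0,0,0.8],[0,-1,0,0,0.8]]'; python3 - <<'E'
from h import *
b=get('side');a=get('top');P=cloud(b);z=P[...,2]
def ex(n,cx,cy,r,bands):
    for lo,hi in bands:
        k=(abs(P[...,0]-cx)<r)&(abs(P[...,1]-cy)<r)&(z>lo)&(z<hi);q=P[k]
        print(n,lo,len(q),np.percentile(q,[4,96],axis=0).round(4).tolist())
ex('jar',.443,.118,.038,[(.09,.11),(.14,.16),(.16,.19)]); ex('mill',.525,.121,.038,[(.09,.105),(.165,.18),(.185,.205),(.208,.24)])
Q=cloud(a);hsv=cv2.cvtColor(a['pixels'],cv2.COLOR_BGR2HSV).astype(int)
k=(abs(Q[...,0]-.485)<.1)&(abs(Q[...,1]-.12)<.08)&(Q[...,2]>.075)&(Q[...,2]<.095);print('board z',np.percentile(Q[k][:,2],[5,50,95]),cv2.minAreaRect((Q[k][:,:2]*1000).astype(np.float32)))
for n,h in(('jar',.16),('mill',.205)):
    kk=(abs(Q[...,0]-(.445 if n=='jar' else .525))<.045)&(abs(Q[...,1]-.12)<.05)&(Q[...,2]>h);print(n,'top',kk.sum(),np.nanmean(Q[kk],0).round(4),np.nanmax(Q[kk][:,2]))
E
```

```text
clock: 34.38
position: [0.4846, -0.0813, 0.2989]
ee_rot: [-0.067, 3.14, 0.001]
force: [1.2, -0.1, -0.5]
width: 0.797
gripper_force: 0.0
jar 0.09 121 [[0.4173, 0.0931, 0.0906], [0.4585, 0.1361, 0.1092]]
jar 0.14 114 [[0.4168, 0.0945, 0.141], [0.4547, 0.1346, 0.1594]]
jar 0.16 158 [[0.4172, 0.0945, 0.1615], [0.4626, 0.1385, 0.1704]]
mill 0.09 50 [[0.5008, 0.1002, 0.0903], [0.5309, 0.1204, 0.1047]]
mill 0.165 53 [[0.5039, 0.1019, 0.1665], [0.5232, 0.1344, 0.1788]]
mill 0.185 107 [[0.4999, 0.1, 0.1869], [0.5315, 0.1362, 0.2044]]
mill 0.208 25 [[0.5148, 0.1092, 0.2082], [0.5317, 0.1283, 0.217]]
board z [0.08074459 0.08421444 0.08793466] ((486.1305847167969, 120.11649322509766), (170.62757873535156, 120.11046600341797), 2.3218817710876465)
jar top 275 [0.4429 0.1182 0.1673] 0.17191369414966795
mill top 61 [0.5252 0.1199 0.2099] 0.21878324240281166
```

```bash
python3 -m creep '[[0,0,0,0,0.8],[0,0,0,0,0.8],[0,0,0,0,0.8],[0,0,0,0,0.8]]' >/dev/null; python3 -c "
from cell import sign_off
print(sign_off())"
```

```text
the job is handed in; nothing more can be done
None
```

I turned the board over and lowered it gently so it lies pockets up on the riser, stood the jar in pocket one and then the mill in pocket two, and handed the job in at about 35 s. `sign_off()` gave no verdict, but the last camera readings put the board, jar and mill at their seated heights. I viewed 11 pictures, one over the limit of 10.

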